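# Feed a mould plug through the one-way flap of a trimmer chute

## Robot

A 6-joint arm with a two-finger parallel gripper is mounted at the origin on the work surface. World frame = base frame: x ahead of the robot, y to its left, z up, the work surface at z = 0. Lengths are in m, angles in degrees, forces in N, time in s.
With the tool pointing down it reaches from about 0.25 to 0.725 m from the base axis. Payload 9.7 kg.
Tool frame: the origin (TCP) lies midway between the tips of the shut fingers; the grasp point (between the pads) lies 19 mm behind it (bot.pinch_z is the distance from the TCP to the grasp point, in m); z points along the fingers, y is the direction in which the jaws open and shut (so a half turn about z gives the same grasp; the last joint's range is limited). The gripper opens to 85 mm and grips with 20 to 120 N. Pads are 22 mm wide; open, the fingers measure 114 mm over their backs; the gripper's body (76 mm by 85 mm) begins 54 mm behind the grasp point. The pads swing forward as they close: fully open they stand 13 mm farther back than shut.
Start: joints at [-69.5, 4.979, 10.078, 95.1, 0, 90], TCP at [0.193, -0.515, 0.231] pointing down, gripper open.
Joint ranges: [-179.16, 179.16], [-48.56, 103.87], [-65.8, 70.77], [-126.05, 130.52], [-82.76, 87.17], [-180, 180]. Speed limits (degrees/s): [127.2, 127.2, 147.25, 180, 180, 180].

## Interface

Orientations are given as [roll, pitch, yaw] about the fixed x, y, z axes, in that order (R = Rz(yaw) Ry(pitch) Rx(roll)).
In Python, from workcell import bot, imaging gives the robot as it stands.
- The arm moves only by the tool servo_tool, never from a script. Its argument "moves" is a list that holds one entry, the list of rows, each a list of 7 numbers: the turn, a rotation vector about the tool's x, y, z in rad, then the shift along the tool's x, y, z in cm, then the finger opening in cm, from 0 to 8.54. A call has 1 to 12 rows; each row shifts and turns the pose as measured when the row begins, along the tool's axes as they then stand; what a row does not reach is not made up. A row lasts 1/12 s, in which the tool goes at most 41.7 mm and 7.16 degrees, less where a joint would pass 70% of its speed; a pose out of reach is approached as far as the arm can. A call is refused whole if a number of a shift passes 4.17 or a number of a turn 0.125, either way. A call with a gripper value outside its range is refused whole. The fingers move at their own pace and stop on an object; "force" is the grip in N (left out, the last holds). Time passes only in rows, so rows that do not move let the fingers close. It gives the time, the measured TCP pose, the force and the opening at its end, in the units of the state.
- bot.get_obs(): the state, without advancing time (a new reading comes with each control period).
- imaging.camera(name): name is "side" or "top" or "wrist"; returns the picture (400x640x3 uint8, blue, green, red); there is no depth.
- imaging.calibration(name): a dict with "fx", "fy", "cx", "cy" (pixels), "camera_from_world" (4x4, takes a point from world to camera coordinates). Camera axes: x right, y down, z forward; pixel columns grow to the right and rows downward; lengths in m; the calibration is good to about 2 mm. The wrist camera is an equidistant fisheye: a pixel r from the principal point sees the ray r / f radians off the axis. A picture is of the moment at which its call begins: read the wrist's pose just before it. calibration takes no time and is no camera call; for the wrist camera it gives the pose at the moment of the call.
- bot.job_done(): hands the job in, once; it reports no verdict.
The state is a dict: "time": time; "q": joint angles; "qd": joint speeds; "joint_efforts": joint torques, N m; "ee_pos": TCP position; "tcp_rot": TCP orientation; "wrist_force": force on the tool from outside, world axes, zero at the start; "torque": the same for the moment, N m; "opening": finger opening in m.
Only numpy, scipy, OpenCV 4.12 (cv2) and the standard library are available. Lean on these libraries where they do the work, as an engineer would, in place of code of your own. Each camera call takes 0.05 s, during which the arm holds its last target.

## Task

With the fingertips, push the small lilac foam block along the feed chute and through the hanging orange flap until it drops into the pocket behind it and lies flat there, then draw the fingers back out so that the flap swings shut behind it. The block is only pushed, never picked up or lifted off the chute, and everything else on the bench is left where it is.

Things in the scene. Friction and masses are not known exactly. Their poses are not given: they have to be found in the camera images.
- chute: Grey and aluminium feed chute fixed to the bench before a low grey trimmer housing. Origin at bench height straight below the flap's hinge line, on the centre line; +x is the feed direction (towards the housing), +y left, z up; place and yaw vary. All lengths below are in this frame. Channel walls x = -30 to 134 mm, inner faces y = +-52 mm, tops z = 70 mm; open above.
- bed_end (a point): Middle of the far edge of the level aluminium bed (chute x = -2, z = 40 mm), where it ends in a 24 mm step down. The bed runs back to x = -148 mm, 180 mm wide. Flared guides on it, tops at z = 70 mm, lead from y = +-51 mm at x = -30 mm out to y = +-83 mm at x = -122 mm
- pocket (a point): Centre of the pocket's rubber floor (chute x = 66, z = 16 mm). The pocket reaches from the step at x = -2 mm to the housing at x = 134 mm, between the channel walls, open above. The housing is 105 mm high, 120 mm deep, 150 mm wide
- flap (a joint): Angle of the orange flap (60 g) about its hinge line (chute x = 0, z = 76 mm): 0 = hanging shut on its stop; grows to 1.5 at most as the lower edge swings to chute +x and up. Falls shut by its weight when free. The passing block lifts it to about 1.0; fingers pointing down can follow up to 13 mm past the hinge line, the flap resting on their far side
- flap_edge (a point): Middle of the flap's lower edge, 32 mm from the hinge line; shut, at chute x = 0, z = 44 mm. The plate is 3 mm thick, 100 mm wide and shut spans z = 44 to 60 mm; it hangs on two side arms (8 mm wide, y = +-42 to +-50 mm) from stub pins in two ears (x = +-11 mm, inner faces y = +-54 mm, tops z = 82 mm). Nothing else spans between the ears
- block: Lilac foam block (mould plug), 60 mm long (x), 64 mm wide (y), 20 mm high, 60 to 130 g, black carbon skin and a cream tape band on top; origin at the centre of its underside, z up. The tape band is at its rear (-x) end. It starts on the bed in front of the flap, its rear towards the robot, a little off line and askew. Once its rear is past the bed's end it drops into the pocket
- offcut: White foam offcut, L-shaped, 70 x 50 x 52 mm, loose beside the chute; origin at the centre of its underside. To be left alone
- tape: Cream roll of masking tape, 84 mm across, 24 mm high, lying flat beside the chute; origin at the centre of its underside. To be left alone
- beaker: Clear plastic cup, 76 mm across, 100 mm high; origin at the centre of its underside. To be left alone
- jar: White jar, 68 mm across, 85 mm high; origin at the centre of its underside. To be left alone
- bottle: Amber bottle, 56 mm across, 140 mm high; origin at the centre of its underside. To be left alone
- brush: Brush lying flat on the bench on the robot's right; origin at the centre of its underside. To be left alone
Not all that is in view belongs to the job. Of the things that look like the block, the middle-sized one is meant.

How it is judged (in metres and radians):
On the way:
1. the block has pushed in under the flap and holds it open (value of joint flap above 0.6 rad and x of block in the frame of chute between -0.03 and 0.06 m), for 0.1 s.
At the end, for the whole second after the job is handed in: The block lies flat (within 7 degrees) and at rest on the pocket floor behind the flap (its underside less than 5 mm above the floor, its centre 26 to 110 mm past the hinge line, within the walls), and the flap hangs shut (below 0.06 rad) (x of block in the frame of chute between 0.026 and 0.11 m and y of block in the frame of chute between -0.04 and 0.04 m and z of block in the frame of chute below 0.021 m and angle between block's own z axis and vertical below 0.12 rad and linear speed of block below 0.02 m/s and value of joint flap below 0.06 rad); the robot touches nothing.
It fails at once if the block is lifted more than 15 mm off the bed (height (world z) of block above 0.055 m).
It fails at once if the block is tipped far over (more than about 52 degrees) (angle between block's own z axis and vertical above 0.9 rad).
It fails at once if a bystander is moved more than 15 mm (distance of any of offcut, tape, beaker, jar, bottle, brush from where it was at the start of the episode above 0.015 m).
It also fails if it takes over 32 s, if anything falls off the work surface, if the arm or the gripper's body presses on something with over 40 N, if the wrist force passes 120 N, or if a joint passes its speed limit or range.

## Working session

There is one attempt and no reset: what is moved stays moved. The work goes in short steps, Python scripts to look and compute and a tool call to move; the robot and the scene stay as the last step left them, time stands still between calls to the robot, and variables do not carry over. Pictures are saved under pics/ and viewed, and the job is handed in when it is done.

Besides the shell and the picture viewer there is one more tool, called after ">>>" as name(argument=value, ...), one argument or row to a line, values as JSON. servo_tool: Moves the arm, as the interface text tells. Its arguments: {"type":"object","properties":{"moves":{"type":"array","items":{"type":"array","items":{"type":"array","items":{"type":"number"}}}},"force":{"type":"number"}},"required":["moves"]}

```bash
mkdir -p pics; ls; python3 - <<'E'
from workcell import bot, imaging
import cv2
o=bot.get_obs(); print(o['time'],o['ee_pos'],o['tcp_rot'],o['opening'])
for n in ("side","top","wrist"):
    cv2.imwrite(f"pics/{n}0.png",imaging.camera(n))
    c=imaging.calibration(n); print(n,c)
E
```

```text
pics
0.0 [ 0.19254848 -0.5149573   0.23057544] [-1.79924964e+02 -8.31677324e-04  2.05010384e+01] 0.08519319188849851
side {'fx': 390.3879742506474, 'fy': 390.3879742506474, 'cx': 322.81181518142535, 'cy': 191.25318111015855, 'camera_from_world': array([[-0.91328212, -0.4072335 ,  0.00875475,  0.47407488],
       [-0.26813804,  0.58488259, -0.76551574,  0.21939505],
       [ 0.30662315, -0.70147932, -0.6433576 ,  0.87868333],
       [ 0.        ,  0.        ,  0.        ,  1.        ]])}
top {'fx': 394.4375962092855, 'fy': 394.4375962092855, 'cx': 325.7113624164366, 'cy': 202.99190179373278, 'camera_from_world': array([[-0.00464974, -0.99998766,  0.00174842, -0.01997851],
       [-0.99744514,  0.00451326, -0.07129386,  0.53063541],
       [ 0.07128509, -0.00207545, -0.99745382,  1.25337443],
       [ 0.        ,  0.        ,  0.        ,  1.        ]])}
wrist {'fx': 309.70691628693146, 'fy': 309.70691628693146, 'cx': 320.04137303664555, 'cy': 202.80849809870656, 'camera_from_world': array([[ 3.49884088e-01, -9.36792855e-01, -5.20734230e-04,
        -5.48207612e-01],
       [-9.01273337e-01, -3.36769364e-01,  2.72566995e-01,
        -3.55593307e-02],
       [-2.55514181e-01, -9.48975306e-02, -9.62136665e-01,
         3.78178755e-01],
       [ 0.00000000e+00,  0.00000000e+00,  0.00000000e+00,
         1.00000000e+00]])}
```

View pics/side0.png

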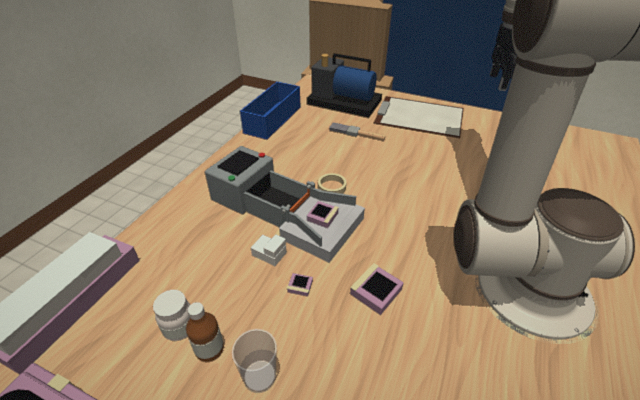

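View pics/top0.png

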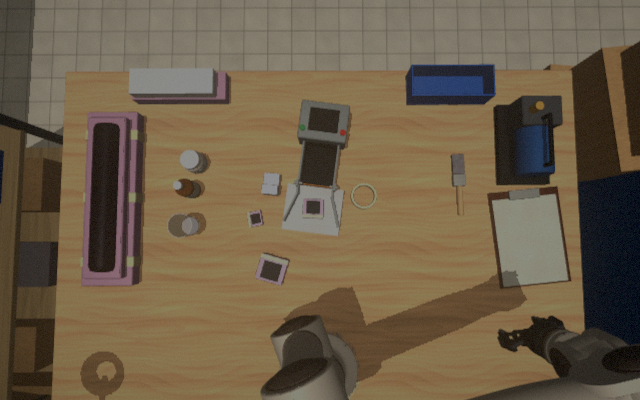

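View pics/wrist0.png

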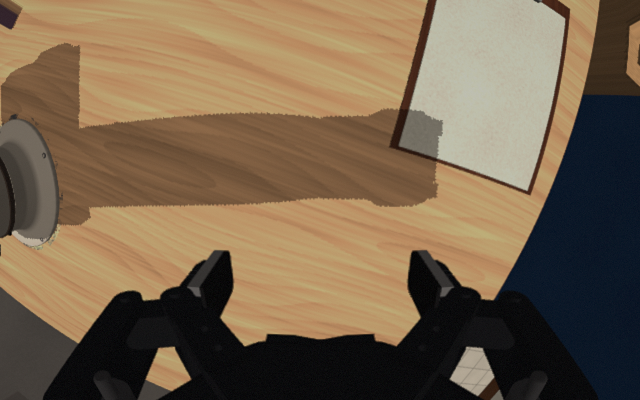

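Lookalikes in the top view are the block on the chute bed (313,208), a small one on the bench (255,218) and a large one on the bench (271,269). The one on the bed is middle-sized, so I'll check it in a close crop.

```bash
python3 - <<'E'
import cv2
a=cv2.imread("pics/top0.png")[90:290,240:390]
cv2.imwrite("pics/topc.png",cv2.resize(a,None,fx=4,fy=3*4/3,interpolation=cv2.INTER_CUBIC)[:600] if 0 else cv2.resize(a[0:150],None,fx=4,fy=4,interpolation=cv2.INTER_CUBIC))
a=cv2.imread("pics/side0.png")[130:270,200:390]
cv2.imwrite("pics/sidec.png",cv2.resize(a,None,fx=4,fy=4,interpolation=cv2.INTER_CUBIC))
E
```

```text
(no output)
```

View pics/topc.png

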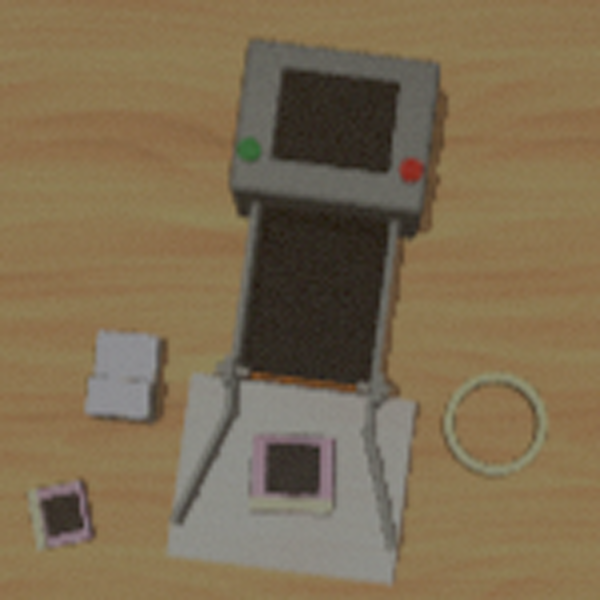

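View pics/sidec.png

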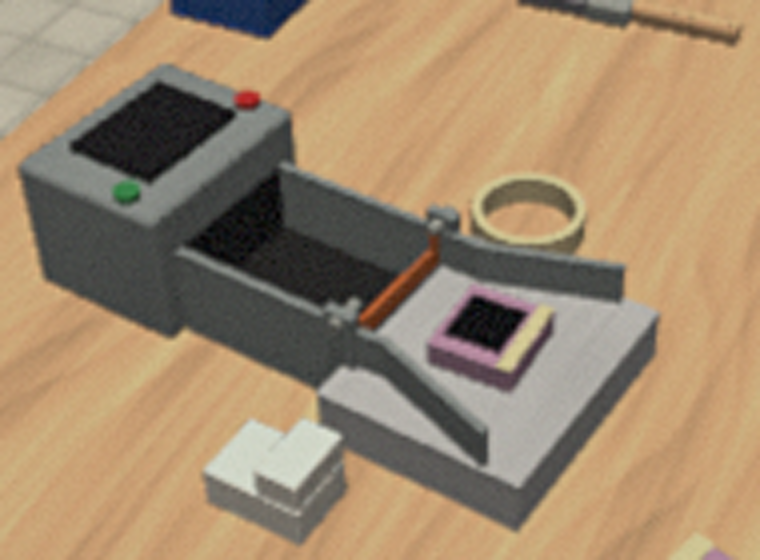

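```bash
cat > h.py <<'E'
import numpy as np, cv2
from scipy.optimize import least_squares
def proj(c,P):
    P=np.atleast_2d(P); X=P@c['camera_from_world'][:3,:3].T+c['camera_from_world'][:3,3]
    return np.c_[c['fx']*X[:,0]/X[:,2]+c['cx'],c['fy']*X[:,1]/X[:,2]+c['cy']]
def place(p,L):
    c,s=np.cos(p[2]),np.sin(p[2]); L=np.asarray(L,float)
    return np.c_[p[0]+c*L[:,0]-s*L[:,1],p[1]+s*L[:,0]+c*L[:,1],L[:,2]]
def fit(c,L,px,x0):
    r=least_squares(lambda p:(proj(c,place(p,L))-px).ravel(),x0,loss='soft_l1',x_scale=[.1,.1,.1]); return r.x,(proj(c,place(r.x,L))-px)
E
python3 - <<'E'
from h import *
from workcell import imaging
c=imaging.calibration("top");s=imaging.calibration("side")
L=[[-.148,.09,.04],[-.148,-.09,.04],[.254,.075,.105],[.254,-.075,.105],[.134,.075,.105],[.134,-.075,.105],[-.122,.083,.07],[-.122,-.083,.07]]
px=np.array([[168,555],[392,580],[248,40],[440,64],[232,188],[420,213],[178,522],[392,548]])/4+[240,90]
p,r=fit(c,L,px,[.6,0,0]);print(p,np.degrees(p[2]));print(r.round(1))
Ls=[[-.148,.09,.04],[-.148,-.09,.04],[.254,.075,.105],[.254,-.075,.105],[.134,.075,.105],[-.122,.083,.07]]
ps=np.array([[518,515],[658,318],[22,165],[165,65],[178,248-75*0],[487,430]])/4+[200,130]
B=[[.03,.032,.06],[.03,-.032,.06],[-.03,.032,.06],[-.03,-.032,.06]]
b,rb=fit(c,B,np.array([[254,433],[334,434],[250,508],[331,513]])/4+[240,90],[.5,0,0]);print(b,np.degrees(b[2]),rb.round(1))
b2,rb=fit(s,B,np.array([[430,347],[473,287],[513,375],[554,313]])/4+[200,130],b);print('side',b2,np.degrees(b2[2]),rb.round(1))
p2,r2=fit(s,Ls[:4]+Ls[5:],np.r_[ps[:4],ps[5:]],p);print('side',p2,np.degrees(p2[2]),r2.round(1))
for q in (p,p2):
  for bb in (b,b2):
    d=bb[:2]-q[:2];C,S=np.cos(q[2]),np.sin(q[2]);print('block in chute',C*d[0]+S*d[1],-S*d[0]+C*d[1],np.degrees(bb[2]-q[2]))
E
```

```text
[ 0.58302346  0.00775291 -0.12923058] -7.404366785338056
[[-0.   0.1]
 [ 0.6  0.9]
 [-0.1 -1.1]
 [ 0.4 -1.1]
 [-1.2  0.2]
 [ 0.7 -0. ]
 [-0.2  0.2]
 [-0.3  0.4]]
[ 0.51217748  0.01719007 -0.04478928] -2.566236639072357 [[-0.3 -0.3]
 [ 0.2  0.3]
 [-0.1  0.2]
 [ 0.2 -0.2]]
side [ 0.5070894   0.02630029 -0.02518422] -1.4429496174242487 [[-0.9 -0. ]
 [-0.3 -0.5]
 [ 0.4  0.5]
 [ 0.7 -0.1]]
side [ 0.57780841  0.01969374 -0.14564527] -8.34485927463067 [[ 0.1 -4.1]
 [ 1.4  0.5]
 [-2.4 -0.1]
 [ 0.1 -1.4]
 [-0.   1.8]]
block in chute -0.07147139615835824 0.0002284645308843411 4.8381301462657
block in chute -0.07769109329077847 0.008607010443981397 5.961417167913808
block in chute -0.06457269959186414 -0.012002244269748583 5.778622635558313
block in chute -0.07092908388128674 -0.003726916916580397 6.901909657206421
```

Top view: the chosen block sits on the bed with its tape band to the rear, about x=-71 mm and +5° askew in the chute frame. The chute yaw is about -7.4°. The side view disagrees by a few mm, so I'll move behind the block and measure again with the wrist camera.

>>> servo_tool(
  moves=[
    [[0,0,0.122,2.87,-2.78,0,3.5],[0,0,0.122,2.5,-3.1,0,3.5],[0,0,0.122,2.1,-3.4,0,3.5],[0,0,0.122,1.7,-3.6,0,3.5],[0,0,0,1.2,-3.8,0,3.5],[0,0,0,1.2,-3.8,0,3.5],[0,0,0,1.2,-3.8,0,3.5],[0,0,0,1.2,-3.8,0,3.5],[0,0,0,1.2,-3.8,0,3.5],[0,0,0,1.2,-3.8,0,3.5],[0,0,0,1.2,-3.8,0,3.5],[0,0,0,1.2,-3.8,0,3.5]],
  ],
)

```text
time: 1.15
ee_pos: [0.3955, -0.0727, 0.2266]
tcp_rot: [-179.7, 0.2, -8.0]
wrist_force: [1.8, -0.6, -0.1]
opening: 0.0348
```

>>> servo_tool(
  moves=[
    [[0,0,-0.01,1.2,-3.5,0,3.5],[0,0,0,1.2,-3.5,0,3.5],[0,0,0,1.0,-2.5,0,3.5],[0,0,0,0,0,0,3.5]],
  ],
)

```text
time: 1.48
ee_pos: [0.4391, -0.0141, 0.2271]
tcp_rot: [-177.7, 0.2, -3.2]
wrist_force: [-0.2, -0.7, -0.3]
opening: 0.0352
```

```bash
python3 - <<'E'
from workcell import bot, imaging
import cv2,pickle
o=bot.get_obs(); print(o['time'],o['ee_pos'],o['tcp_rot'],o['opening'])
c=imaging.calibration("wrist"); im=imaging.camera("wrist")
pickle.dump(c,open("w1.pkl","wb"));cv2.imwrite("pics/w1.png",im)
cv2.imwrite("pics/w1b.png",cv2.resize(im,(800,500),interpolation=cv2.INTER_CUBIC))
E
```

```text
1.4833 [ 0.43908514 -0.01406994  0.22711239] [-1.77730457e+02  1.74789123e-01 -3.23853268e+00] 0.035192684585974784
```

View pics/w1b.png

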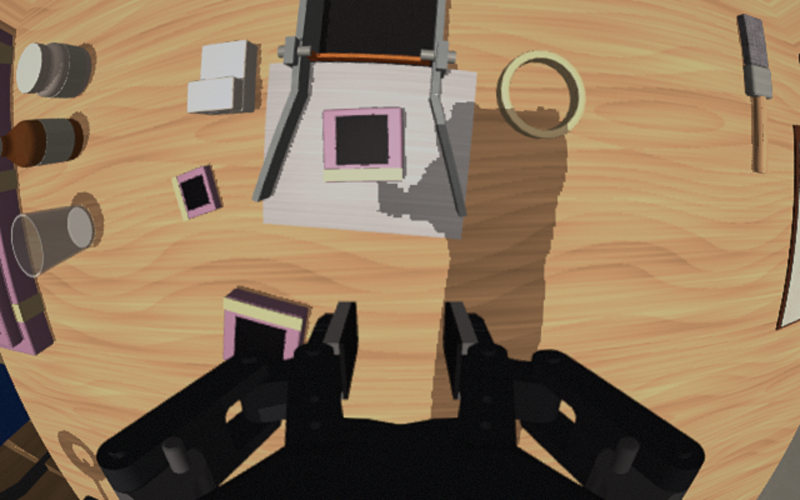

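>>> servo_tool(
  moves=[
    [[0,0,0.05,0.8,-3.0,1.0,3.5],[0,0,0,0,0,0,3.5],[0,0,0,0,0,0,3.5]],
  ],
)

```text
time: 1.78
ee_pos: [0.4454, -0.0158, 0.2171]
tcp_rot: [-176.4, 0.4, -4.3]
wrist_force: [0.1, 0.1, -0.0]
opening: 0.0352
```

```bash
python3 - <<'E'
from workcell import bot, imaging
import cv2,pickle
o=bot.get_obs(); print(o['time'],o['ee_pos'],o['tcp_rot'],o['opening'],o['qd'])
c=imaging.calibration("wrist"); im=imaging.camera("wrist")
pickle.dump(c,open("w2.pkl","wb"));cv2.imwrite("pics/w2.png",im)
cv2.imwrite("pics/w2b.png",cv2.resize(im[0:200,190:430],None,fx=3,fy=3,interpolation=cv2.INTER_CUBIC))
E
```

```text
1.7833 [ 0.44540142 -0.01578539  0.21714833] [-176.43449368    0.40983161   -4.25375899] 0.035231301163299 [-1.3753978   0.86282375 -1.37474357 -1.31011677  0.60233119 -0.02917054]
```

View pics/w2b.png

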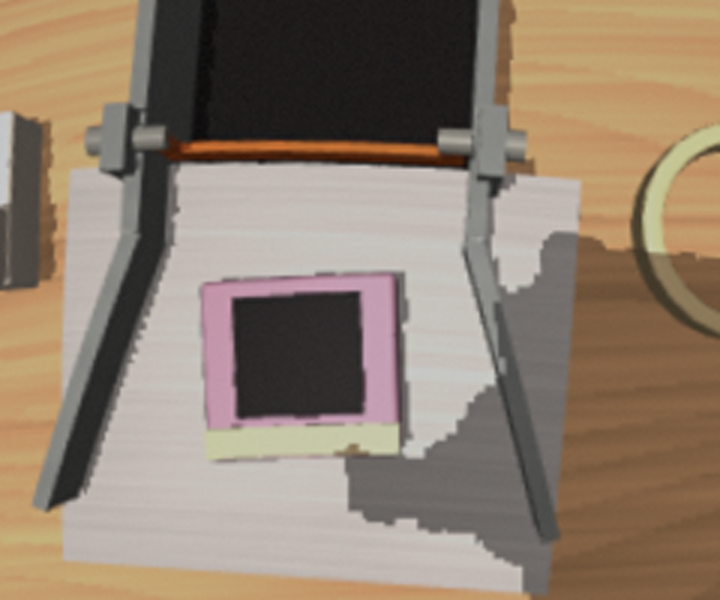

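```bash
cat >> h.py <<'E'
def projw(c,P):
    P=np.atleast_2d(P); X=P@c['camera_from_world'][:3,:3].T+c['camera_from_world'][:3,3]
    h=np.hypot(X[:,0],X[:,1]); t=np.arctan2(h,X[:,2])
    return np.c_[c['fx']*t*X[:,0]/h+c['cx'],c['fy']*t*X[:,1]/h+c['cy']]
def fitw(c,L,px,x0):
    f=lambda p:(projw(c,place(p,L))-px)
    r=least_squares(lambda p:f(p).ravel(),x0,loss='soft_l1',x_scale=[.1,.1,.1]); return r.x,f(r.x)
def rel(q,bb):
    d=bb[:2]-q[:2];C,S=np.cos(q[2]),np.sin(q[2]);return C*d[0]+S*d[1],-S*d[0]+C*d[1],np.degrees(bb[2]-q[2])
E
python3 - <<'E'
from h import *
import pickle
from workcell import bot
print(bot.get_obs()['q'])
c=pickle.load(open("w2.pkl","rb"))
L=[[-.148,.09,.04],[-.122,.083,.07],[-.122,-.083,.07],[-.030,.051,.07],[-.030,-.051,.07],[0,.054,.076],[0,-.054,.076],[-.03,.09,.04],[-.03,-.09,.04]]
px=np.array([[63,560],[75,495],[545,535],[140,237],[470,243],[133,137],[475,141],[67,250],[574,300]])/3+[190,0]
L=L[:7];px=px[:7]
p,r=fitw(c,L,px,[.583,.008,-.13]);print(p,np.degrees(p[2]));print((r*3).round(1).tolist())
B=[[.03,.032,.06],[.03,-.032,.06],[-.03,.032,.06],[-.03,-.032,.06]]
b,rb=fitw(c,B,np.array([[202,284],[398,272],[207,460],[400,453]])/3+[190,0],[.512,.017,-.045]);print(b,np.degrees(b[2]),(rb*3).round(1).tolist())
print(rel(p,b))
E
```

```text
[ -4.31655832  -9.13423918  -5.28642324  94.28573762   3.56039573
 179.94589277]
[ 0.58334768  0.01074581 -0.13150428] -7.534640015926833
[[1.6, 0.2], [-27.6, 12.4], [0.6, 3.0], [1.6, -6.3], [-5.4, -4.9], [-0.7, 0.4], [5.4, 0.0]]
[ 0.51068341  0.01942022 -0.05610191] -3.2144026310092344 [[-1.4, -3.7], [-0.5, -0.9], [0.9, 0.8], [0.8, 3.7]]
(np.float64(-0.07317430165363081), np.float64(-0.0009286289225025803), np.float64(4.320237384917598))
```

```bash
python3 - <<'E'
import pickle,numpy as np
T=np.linalg.inv(pickle.load(open("w2.pkl","rb"))['camera_from_world']);print(T[:3,3])
E
```

```text
[ 0.51370865 -0.02848155  0.35887121]
```

Joint 6 is at its 180° limit, so this yaw can't be reached this way round. I'll turn the tool half a turn, which gives the same jaw line.

>>> servo_tool(
  moves=[
    [[-0.06,0,-0.1,0,0,0,3.5],[0,0,-0.125,0,0,0,3.5],[0,0,-0.125,0,0,0,3.5],[0,0,-0.125,0,0,0,3.5],[0,0,-0.125,0,0,0,3.5],[0,0,-0.125,0,0,0,3.5],[0,0,-0.125,0,0,0,3.5],[0,0,-0.125,0,0,0,3.5],[0,0,-0.125,0,0,0,3.5],[0,0,-0.125,0,0,0,3.5],[0,0,-0.125,0,0,0,3.5],[0,0,-0.125,0,0,0,3.5]],
  ],
)

```text
time: 2.83
ee_pos: [0.441, -0.0243, 0.2182]
tcp_rot: [-179.8, 0.2, 80.3]
wrist_force: [0.3, 0.6, -0.0]
opening: 0.0351
```

>>> servo_tool(
  moves=[
    [[0,0,-0.125,0,0,0,3.5],[0,0,-0.125,0,0,0,3.5],[0,0,-0.125,0,0,0,3.5],[0,0,-0.125,0,0,0,3.5],[0,0,-0.125,0,0,0,3.5],[0,0,-0.125,0,0,0,3.5],[0,0,-0.125,0,0,0,3.5],[0,0,-0.125,0,0,0,3.5],[0,0,-0.125,0,0,0,3.5],[0,0,-0.125,0,0,0,3.5],[0,0,-0.125,0,0,0,3.5],[0,0,-0.125,0,0,0,3.5]],
  ],
)

```text
time: 3.83
ee_pos: [0.4367, -0.0325, 0.2203]
tcp_rot: [-179.7, 0.0, 166.2]
wrist_force: [-0.4, -0.4, 0.8]
opening: 0.0351
```

>>> servo_tool(
  moves=[
    [[0,0,-0.09,-0.5,3.0,1.0,3.5],[0,0,0,0,2.5,3.0,3.5],[0,0,0,0,0.4,3.5,3.5],[0,0,0,0,0,3.5,3.5],[0,0,0,0,0,0,3.5],[0,0,0,0,0,0,3.5]],
  ],
)

```text
time: 4.33
ee_pos: [0.4532, 0.0213, 0.1095]
tcp_rot: [-179.7, 0.4, 171.6]
wrist_force: [0.1, -0.3, 1.1]
opening: 0.0348
```

>>> servo_tool(
  moves=[
    [[0,0,-0.015,0.5,0.55,2.5,3.5],[0,0,0,0,0,2.5,3.5],[0,0,0,0,0,0.5,3.5],[0,0,0,0,0,0,3.5]],
  ],
)

```text
time: 4.67
ee_pos: [0.4524, 0.0253, 0.0617]
tcp_rot: [-179.8, 0.8, 172.2]
wrist_force: [-0.1, 0.9, 0.5]
opening: 0.0351
```

```bash
python3 - <<'E'
from workcell import bot, imaging
import cv2,pickle
o=bot.get_obs(); print(o['time'],o['ee_pos'],o['tcp_rot'],o['opening'],o['wrist_force'])
c=imaging.calibration("wrist"); im=imaging.camera("wrist")
pickle.dump(c,open("w3.pkl","wb"));cv2.imwrite("pics/w3.png",im)
im=imaging.camera("side");cv2.imwrite("pics/s3.png",cv2.resize(im[130:270,200:390],None,fx=4,fy=4,interpolation=cv2.INTER_CUBIC))
E
```

```text
4.6667 [0.45243527 0.02527017 0.06171347] [-179.7695914     0.84169252  172.21097135] 0.035144482541410164 [-0.09879779  0.91080322  0.53089807]
```

View pics/w3.png

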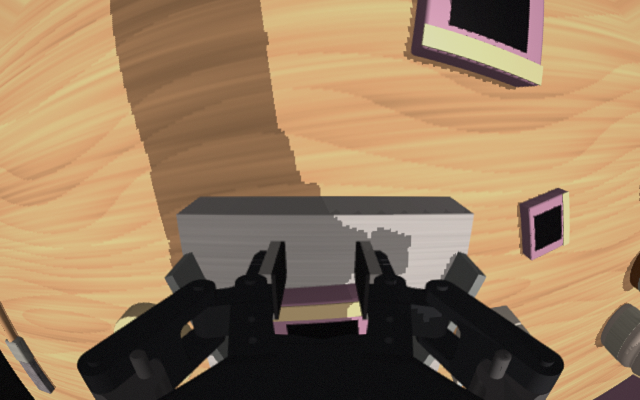

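View pics/s3.png

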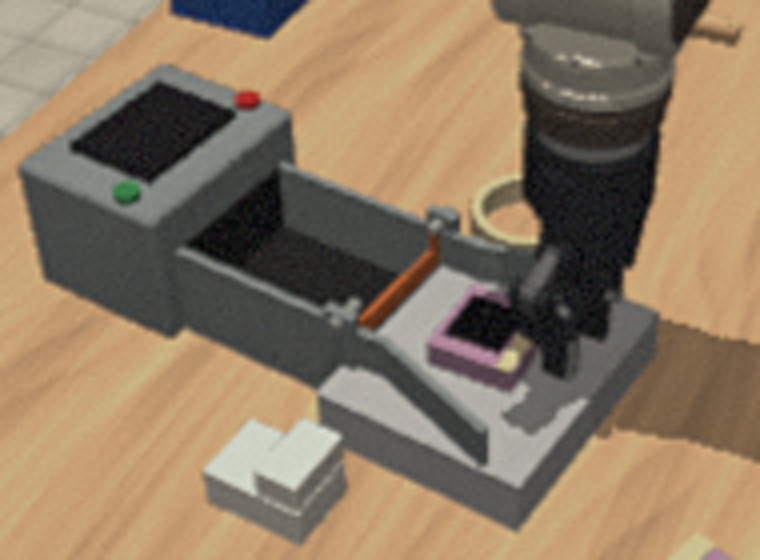

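```bash
python3 - <<'E'
from h import *
import pickle
c=pickle.load(open("w3.pkl","rb"))
q=np.array([.5833,.0095,np.radians(-7.5)]); t=np.array([.45243,.02527,0])
print('tcp in chute',rel(q,t))
yaw=np.radians(172.2);ax=np.array([np.cos(yaw),np.sin(yaw),0]);ay=np.array([np.sin(yaw),-np.cos(yaw),0]);P=np.array([.45243,.02527,.0617])
for a in (.011,-.011):
  for b in (.0175,-.0175): print(a,b,projw(c,P+a*ax+b*ay))
b=np.array([.5112,.0185,np.radians(-3)])
print(projw(c,place(b,[[-.03,.032,.06],[-.03,-.032,.06],[-.03,.0,.06],[-.03,0,.04]])))
im=cv2.imread("pics/w3.png")[220:350,230:410];cv2.imwrite("pics/w3c.png",cv2.resize(im,None,fx=4,fy=4,interpolation=cv2.INTER_CUBIC))
E
```

```text
tcp in chute (np.float64(-0.13180878705930082), np.float64(-0.0014468773119731652), np.float64(7.499999999999999))
0.011 0.0175 [[352.9217563  238.97957267]]
0.011 -0.0175 [[282.74143412 238.8231184 ]]
-0.011 0.0175 [[351.17327931 277.10345528]]
-0.011 -0.0175 [[284.73363622 276.88765428]]
[[373.04557954 298.89120243]
 [259.78571506 305.9633479 ]
 [315.82492971 303.56771893]
 [316.36554512 284.94081094]]
```

View pics/w3c.png

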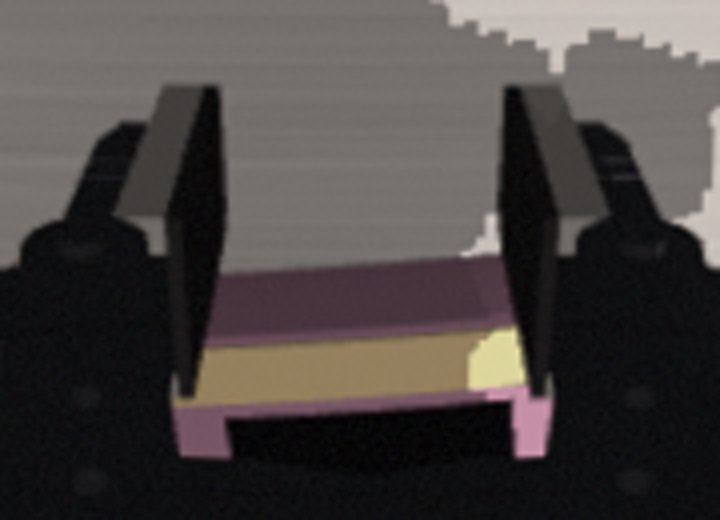

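>>> servo_tool(
  moves=[
    [[0,-0.012,-0.005,0,0.1,1.1,3.5],[0,0,0,0,0,0.5,3.5],[0,0,0,0,0,0,3.5],[0,0,0,0,0,0,3.5]],
  ],
)

```text
time: 5.1
ee_pos: [0.4572, 0.0257, 0.0535]
tcp_rot: [-179.9, 2.1, 172.4]
wrist_force: [0.1, 0.3, -0.2]
opening: 0.0347
```

>>> servo_tool(
  moves=[
    [[0,0.037,0,0.3,0,0.8,3.5],[0,0,0,0,0,0.3,3.5],[0,0,0,0,0,0,3.5]],
  ],
)

```text
time: 5.35
ee_pos: [0.4561, 0.0259, 0.0453]
tcp_rot: [-179.9, 0.1, 172.4]
wrist_force: [-0.6, -0.0, -0.5]
opening: 0.0346
```

>>> servo_tool(
  moves=[
    [[0,0,0,-0.8,0,0,3.5],[0,0,0,-0.8,0,0,3.5],[0,0,0,-0.8,0,0,3.5],[0,0,0,-0.8,0,0,3.5],[0,0,0,-0.8,0,0,3.5],[0,0,0,-0.8,0,0,3.5],[0,0,0,-0.8,0,0,3.5]],
  ],
)

```text
time: 5.93
ee_pos: [0.5175, 0.0178, 0.0474]
tcp_rot: [-179.9, 0.4, 172.4]
wrist_force: [-1.7, 0.5, 1.6]
opening: 0.0349
```

```bash
python3 - <<'E'
from workcell import bot, imaging
from h import *
o=bot.get_obs(); print(o['time'],o['ee_pos'],o['tcp_rot'],o['wrist_force'])
q=np.array([.5833,.0095,np.radians(-7.5)]);print(rel(q,np.array([*o['ee_pos'][:2],0])))
im=imaging.camera("side");cv2.imwrite("pics/s4.png",cv2.resize(im[130:270,200:390],None,fx=4,fy=4,interpolation=cv2.INTER_CUBIC))
im=imaging.camera("top");cv2.imwrite("pics/t4.png",cv2.resize(im[90:240,240:390],None,fx=4,fy=4,interpolation=cv2.INTER_CUBIC))
E
```

```text
5.9333 [0.51745624 0.01778858 0.04742404] [-179.92592686    0.35085961  172.37604284] [-1.72119354  0.53766757  1.61324801]
(np.float64(-0.06636233281071743), np.float64(-0.0003766631318778534), np.float64(7.499999999999999))
```

View pics/s4.png

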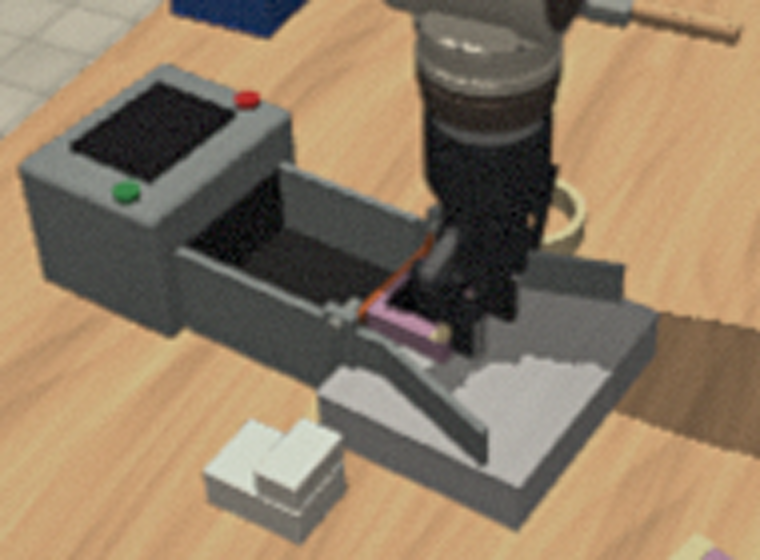

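View pics/t4.png

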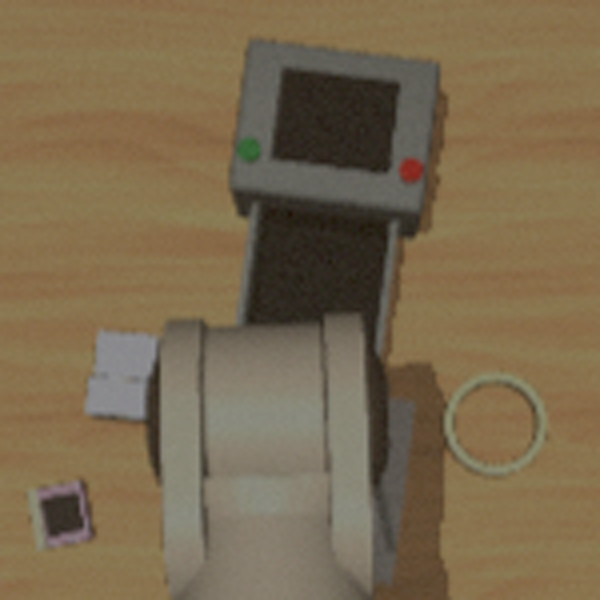

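```bash
python3 - <<'E'
from workcell import bot
from h import *
o=bot.get_obs(); print(o['time'],o['ee_pos'],o['tcp_rot'],o['wrist_force'],o['qd'].round(1) if hasattr(o['qd'],'round') else o['qd'])
q=np.array([.5833,.0095,np.radians(-7.5)]);print(rel(q,np.array([*o['ee_pos'][:2],0])))
E
```

```text
6.0333 [0.51782142 0.01772068 0.04733815] [-179.92541623    0.37562159  172.36437471] [ 0.44129132  0.05759997 -0.12301574] [ 0.3 -1.5 -1.8  0.7  0.2  0.3]
(np.float64(-0.06599141246694361), np.float64(-0.00039632265981659476), np.float64(7.499999999999999))
```

The block is square against the flap. Next I push it through in one brisk stroke, stopping short of the 13 mm limit.

>>> servo_tool(
  moves=[
    [[0,0,0,-1.0,0,0.05,3.5],[0,0,0,-1.4,0,0.05,3.5],[0,0,0,-1.7,0,0.05,3.5],[0,0,0,-1.2,0,0,3.5],[0,0,0,-0.2,0,0,3.5],[0,0,0,0,0,0,3.5]],
  ],
)

```text
time: 6.53
ee_pos: [0.5726, 0.0103, 0.0455]
tcp_rot: [-179.9, 0.1, 172.4]
wrist_force: [-0.3, 0.1, -0.3]
opening: 0.0349
```

```bash
python3 - <<'E'
from workcell import bot, imaging
from h import *
o=bot.get_obs(); print(o['time'],o['ee_pos'],o['tcp_rot'],o['wrist_force'])
q=np.array([.5833,.0095,np.radians(-7.5)]);print(rel(q,np.array([*o['ee_pos'][:2],0])))
im=imaging.camera("side");cv2.imwrite("pics/s5.png",cv2.resize(im[130:270,200:390],None,fx=4,fy=4,interpolation=cv2.INTER_CUBIC))
E
```

```text
6.5333 [0.57264284 0.01025124 0.0454627 ] [-1.79909330e+02  1.29741202e-01  1.72365627e+02] [-0.26873921  0.13595004 -0.32175464]
(np.float64(-0.01066404065946262), np.float64(-0.0006462212985738425), np.float64(7.499999999999999))
```

View pics/s5.png

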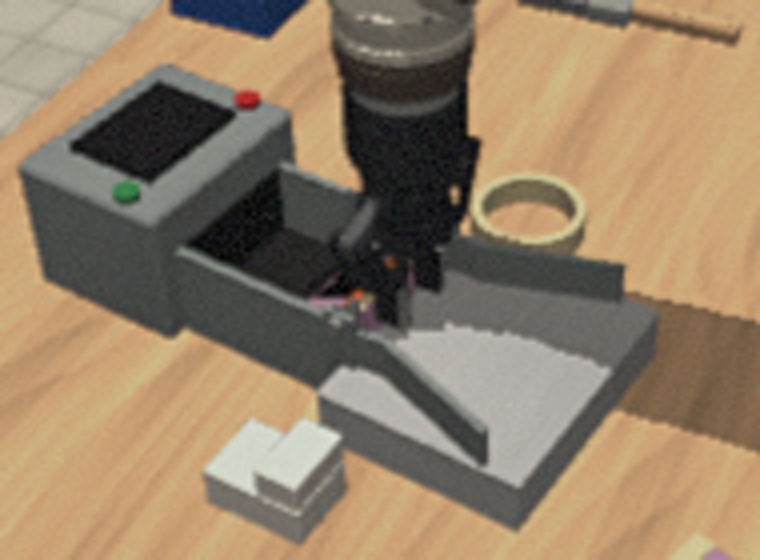

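>>> servo_tool(
  moves=[
    [[0,0,0,-0.9,0,0,3.5],[0,0,0,-0.2,0,0,3.5],[0,0,0,0,0,0,3.5]],
  ],
)

```text
time: 6.83
ee_pos: [0.5824, 0.009, 0.0456]
tcp_rot: [-179.9, 0.1, 172.4]
wrist_force: [-0.2, 0.4, 0.6]
opening: 0.0353
```

```bash
python3 - <<'E'
from workcell import bot, imaging
from h import *
o=bot.get_obs(); print(o['time'],o['ee_pos'],o['tcp_rot'],o['wrist_force'])
q=np.array([.5833,.0095,np.radians(-7.5)]);print(rel(q,np.array([*o['ee_pos'][:2],0])))
im=imaging.camera("side");cv2.imwrite("pics/s6.png",cv2.resize(im[150:240,230:340],None,fx=6,fy=6,interpolation=cv2.INTER_CUBIC))
im=imaging.camera("wrist");cv2.imwrite("pics/w6.png",im)
E
```

```text
6.8333 [0.58239919 0.00896208 0.04558908] [-1.79901711e+02  6.09993118e-02  1.72384799e+02] [-0.19724154  0.40734653  0.57440979]
(np.float64(-0.0008228898494349547), np.float64(-0.0006508993562914734), np.float64(7.499999999999999))
```

View pics/s6.png

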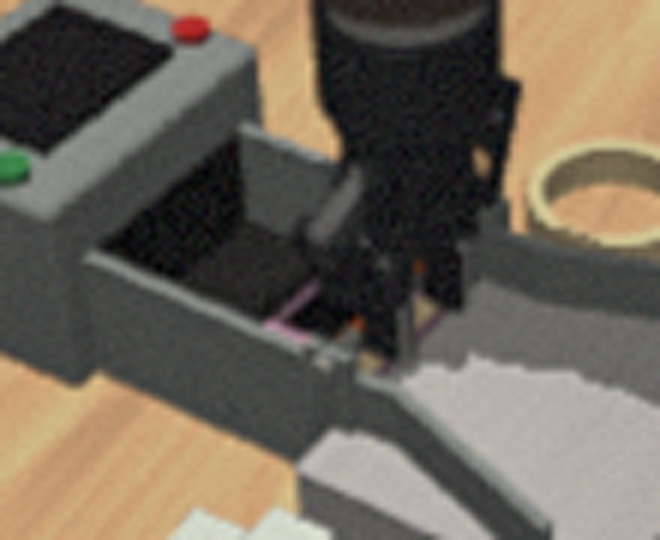

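View pics/w6.png

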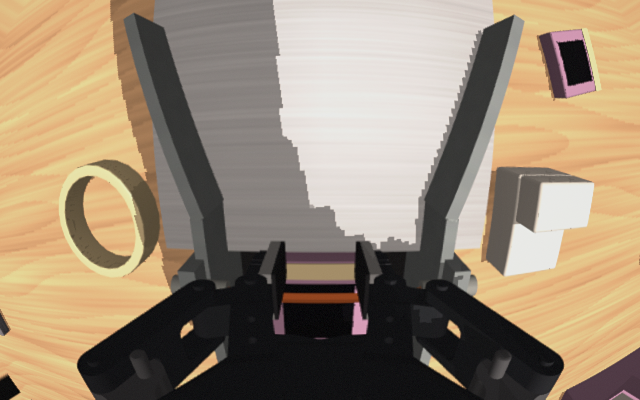

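```bash
python3 - <<'E'
from h import *
from workcell import imaging,bot
c=imaging.calibration("wrist");q=np.array([.5833,.0095,np.radians(-7.5)])
for n,l in dict(bedend=[-.002,0,.04],tcpfront=[.010,0,.0456],rearflat_bot=[.010,0,.016],rearflat_top=[.010,0,.036],rear0=[0,0,.036],rear0b=[0,0,.016],bandfront=[.022,0,.036],front=[.070,0,.036],up=[.010,0,.06]).items(): print(n,projw(c,place(q,[l]))[0].round(0))
im=cv2.imread("pics/w6.png")[220:350,230:410];cv2.imwrite("pics/w6c.png",cv2.resize(im,None,fx=4,fy=4,interpolation=cv2.INTER_CUBIC))
E
```

```text
bedend [319. 252.]
tcpfront [319. 277.]
rearflat_bot [319. 254.]
rearflat_top [319. 269.]
rear0 [319. 253.]
rear0b [319. 239.]
bandfront [319. 287.]
front [320. 349.]
up [319. 292.]
```

View pics/w6c.png

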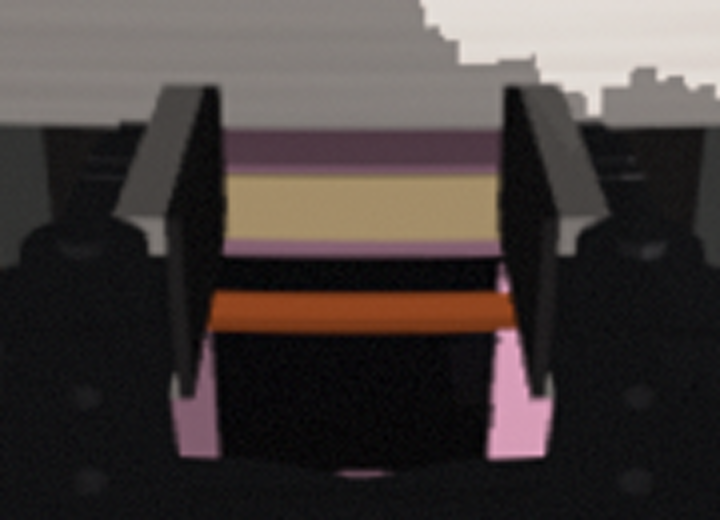

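The block appears to lie flat in the pocket: the rear top edge is at row 263 and the front at about row 338, close to what a flat block with its rear at x≈6 mm would project to. The flap rests on the fingers, so I draw straight back.

>>> servo_tool(
  moves=[
    [[0,0,0,0.8,0,0,3.5],[0,0,0,1.0,0,0,3.5],[0,0,0,1.2,0,0,3.5],[0,0,0,1.5,0,0,3.5],[0,0,0,1.5,0,0,3.5],[0,0,0,1.5,0,0,3.5],[0,0,0,1.5,0,0,3.5],[0,0,0,1.0,0,-1.5,3.5],[0,0,0,0.5,0,-3.0,3.5],[0,0,0,0,0,-3.5,3.5],[0,0,0,0,0,-3.5,3.5],[0,0,0,0,0,0,3.5]],
  ],
)

```text
time: 7.93
ee_pos: [0.4629, 0.0243, 0.1623]
tcp_rot: [-179.9, -0.2, 172.4]
wrist_force: [0.0, 0.2, 0.9]
opening: 0.035
```

>>> servo_tool(
  moves=[
    [[0,0,0,3,0,-1.0,3.5],[0,0,0,3,0,-1,3.5],[0,0,0,1,0,0,3.5],[0,0,0,0,0,0,3.5],[0,0,0,0,0,0,3.5],[0,0,0,0,0,0,3.5]],
  ],
)

```text
time: 8.43
ee_pos: [0.3903, 0.0341, 0.1846]
tcp_rot: [-179.9, 0.2, 172.4]
wrist_force: [-0.5, 0.9, -0.3]
opening: 0.0346
```

```bash
python3 - <<'E'
from workcell import bot, imaging
from h import *
o=bot.get_obs(); print(o['time'],o['ee_pos'],o['tcp_rot'],o['wrist_force'])
im=imaging.camera("side");cv2.imwrite("pics/s7f.png",im);cv2.imwrite("pics/s7.png",cv2.resize(im[150:240,230:340],None,fx=6,fy=6,interpolation=cv2.INTER_CUBIC))
im=imaging.camera("top");cv2.imwrite("pics/t7.png",cv2.resize(im[90:240,240:390],None,fx=4,fy=4,interpolation=cv2.INTER_CUBIC))
E
```

```text
8.4333 [0.3903239  0.03407988 0.18456403] [-1.79936396e+02  1.62027337e-01  1.72427680e+02] [-0.48007273  0.94449581 -0.32919319]
```

View pics/s7.png

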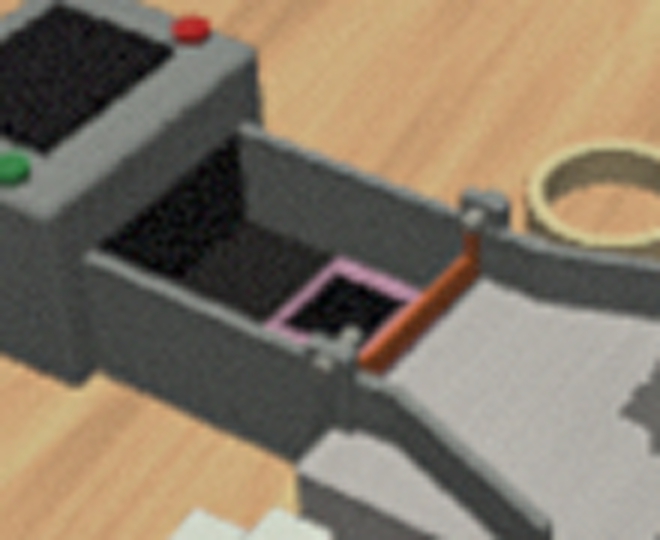

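View pics/t7.png

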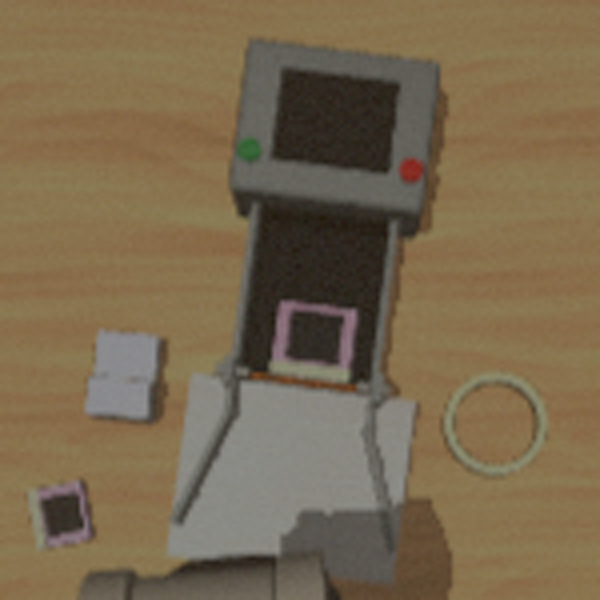

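```bash
python3 - <<'E'
from h import *
from workcell import imaging,bot
c=imaging.calibration("top")
B=[[.03,.032,.036],[.03,-.032,.036],[-.03,.032,.036],[-.03,-.032,.036]]
b,r=fit(c,B,np.array([[279,299],[357,309],[269,373],[350,381]])/4+[240,90],[.62,0,-.13])
print(rel(np.array([.5833,.0085,np.radians(-7.5)]),b),r.round(1).tolist())
bot.job_done()
E
```

```text
(np.float64(0.03627779290637514), np.float64(-0.0033221090480481524), np.float64(0.7317284875752095)) [[-0.2, 0.0], [0.2, -0.3], [0.2, -0.0], [-0.2, 0.3]]
the job is handed in; nothing more can be done
```

I pushed the middle-sized lilac block along the bed and through the flap into the pocket. Then I drew the fingers straight back and up, and handed the job in at about 8.5 s of the 32 s allowed.

**Block at the end:** The top view puts its centre 36 mm past the hinge line, 3 mm off the centre line and square to within 1°. A fit that assumes the block is lying flat on the pocket floor matched to 0.3 pixel.

**Flap and bystanders:** The side and top pictures show the flap hanging shut as it did at the start. The offcut and tape look unmoved, and I did not check the other bystanders again. The gripper was clear of everything at the end.

**What went wrong or disagreed:**
- **Chute position:** the side camera's estimate differed from the top camera's by up to about 12 mm. I used the top and wrist views, which agreed to about 3 mm.
- **Joint limit:** the last joint hit its 180° limit on the first approach, so I turned the tool half a turn.
- **Push length:** the first push stopped about 10 mm short and needed a second one.
- **Flap angle:** I never measured it while the block was passing under, only saw in the pictures that the block had gone through.

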